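Index the blow-off carousel to the bronze bushing

ROBOT

A 6-joint arm with a two-finger parallel gripper is mounted at the origin on the work surface. World frame = base frame: x ahead of the robot, y to its left, z up, the work surface at z = 0. Lengths are in m, angles in degrees, forces in N, time in s.
With the tool pointing down it reaches from about 0.25 to 0.725 m from the base axis. Payload 9.7 kg.
Tool frame: the origin (TCP) lies at the very end of the fingers, on their centre line; the grasp point (between the pads) lies grasp_offset behind it (grasp_offset is the distance from the TCP to the grasp point, in m); z points along the fingers, y is the line along which they close (so a half turn about z gives the same grasp; the last joint's range is limited). The gripper opens to 85 mm and grips with 20 to 120 N. Pads are 22 mm wide; open, the fingers measure 114 mm over their backs; the gripper's body (76 mm by 85 mm) begins 54 mm behind the grasp point. The pads swing forward as they close: fully open they stand 13 mm farther back than shut.
Start: joints at [66.864, 4.979, 10.078, 95.1, 0, 90], TCP at [0.216, 0.506, 0.231] pointing down, gripper open.
Joint ranges: [-179.16, 179.16], [-48.56, 103.87], [-65.8, 70.77], [-126.05, 130.52], [-82.76, 87.17], [-180, 180]. Speed limits (degrees/s): [127.2, 127.2, 147.25, 180, 180, 180].

INTERFACE

Orientations are given as [roll, pitch, yaw] about the fixed x, y, z axes, in that order (R = Rz(yaw) Ry(pitch) Rx(roll)).
In Python, from workcell import get_obs, camera, calibration, job_done, recognise, cut_out, mark_of, grasp_offset gives the robot as it stands.
- The arm moves only by the tool servo_tool, never from a script. Its argument "moves" is a list of rows, each a list of 3 entries, a list of its own where there are three numbers: the turn, a rotation vector about the tool's x, y, z in degrees, then the shift along the tool's x, y, z in m, then the opening in per cent of the stroke, from 0 (shut) to 100 (fully open). In form: [[[ax, ay, az], [x, y, z], claw], ...]. A call has 1 to 12 rows; each row shifts and turns the commanded pose from where the row before left it, along the tool's axes as they then stand; what a row does not reach is not made up. A row lasts 1/10 s, in which the tool goes at most 50 mm and 8.59 degrees, less where a joint would pass 70% of its speed; a pose out of reach is approached as far as the arm can. A call is refused whole if a number of a shift passes 0.05 or a number of a turn 8.59, either way. A call with a gripper value outside its range is refused whole. The fingers move at their own pace and stop on an object; "force" is the grip in N (left out, the last holds). Time passes only in rows, so rows that do not move let the fingers close. It gives the time, the measured TCP pose, the force, the opening and the grip force at its end, in the units of the state.
- get_obs(): the state, without advancing time (a new reading comes with each control period).
- camera(name): name is "scene" or "top"; returns (picture, depth): 400x640x3 uint8, red, green, blue; 400x640 float32, m along the optical axis (not along the pixel's ray), 0 where there is no reading.
- calibration(name): a dict with "camera_matrix" (3x3 intrinsics, pixels), "R" (3x3) and "t" (3): a world point X has camera coordinates R X + t. Camera axes: x right, y down, z forward; pixel columns grow to the right and rows downward; lengths in m; the calibration is good to about 2 mm. A picture is of the moment at which its call begins. calibration takes no time and is no camera call.
- job_done(): hands the job in; it is judged then, once.
Trained networks look in the newest picture that a camera, given by its name, has taken for a name from the list of things; names that differ only in an ending like _2 or _b are one class to them, and where a whole thing is asked for, a point or a joint stands for the part that bears it (a point fixed in the world has none). Each returns a list of dicts, best first, with "score" (0 to 1); they miss things now and then, are a little off and sometimes report something else, mostly with a low value. They report only what shows in the picture. A call takes as long as a camera call. They do not tell look-alikes from the thing itself.
- recognise(name, camera): "xyz" ([x, y, z] in m, in the coordinates of the camera as it stood for that picture, good to about 4 mm: the middle of the surface that is visible of it).
- cut_out(name, camera): "mask" (400x640 bool, what is visible of it).
- mark_of(name, camera): "xyz" ([x, y, z] in m, in the coordinates of the camera as it stood for that picture, good to about 4 mm: a listed point, or the origin of a listed thing).
The state is a dict: "time": time; "q": joint angles; "qd": joint speeds; "joint_efforts": joint torques, N m; "ee_pos": TCP position; "tcp_rot": TCP orientation; "wrist_force": force on the tool from outside, world axes, zero at the start; "torque": the same for the moment, N m; "opening": finger opening in m; "grasp_force": force on a finger pad.
Only numpy, scipy, OpenCV 4.12 (cv2) and the standard library are available. Lean on these libraries where they do the work, as an engineer would, in place of code of your own. Each camera call takes 0.05 s, during which the arm holds its last target. There are 200 camera calls.

TASK

Bring the cup that holds the bronze bushing sleeve round to the air nozzle of the blow-off carousel: press down the blue pedal on the carousel's arm to draw the spring index pin, swing the arm round, and let the pin drop fully home in the hole that puts the bushing in front of the nozzle. Keep all the parts standing in their cups without touching them, leave the white ramekin where it is, and let go of the pedal.

Things in the scene. Friction and masses are not known exactly. Their poses are not given: they have to be found in the camera images.
- centre (a point): Point on the carousel's vertical axis, 44 mm above the slab, level with the tray's upper face. Carousel: fixed round grey base (284 mm across) under an aluminium dividing plate (268 mm, top 30 mm above the slab) and a turning steel tray (196 mm). Place and heading vary. The point's x axis points from the axis to the air nozzle; it does not turn with the tray.
- index_hole (a point): The middle of five black index holes in the fixed plate, 114 mm from the axis, on the side opposite the nozzle, 30 mm above the slab. Holes are 14 mm wide, at -80, -40, 0, 40 and 80 deg on that circle. At the start the pin stands in this middle one.
- nozzle_spot (a point): Point fixed to the base, 72 mm from the axis, 44 mm above the slab, in front of the air nozzle: a bent steel pipe with brass tip, 145 mm tall, at 165 mm radius, a yellow arrow on the plate below its tip. The cup with the bushing must come here.
- cup (a point): Floor centre, on the tray and turning with it, of the cup opposite the arm, empty and at the nozzle at the start. Five black cups (40 mm inside, walls 8 mm high) sit at 72 mm radius, at -80, -40, 0, 40 and 80 deg from this one. The other four hold the parts in any order: one or two holes of turn, either way, are needed.
- tray (a joint): Turn of the tray with its arm, rad, anticlockwise from above positive, stops at -1.65 and 1.65. Starts locked within 0.02 of 0, arm pointing away from the nozzle. Holes at -1.396, -0.698, 0, 0.698, 1.396; a seated pin leaves about 0.02 play either way. Light brake (1 N at the pedal): it stays where it is left.
- pedal (a joint): Tilt of the pedal, rad: 0 = up, pin fully home; about 0.3 = the pin's round tip stands on the plate's face; above 0.34 the pin is clear and the tray turns; 0.6 = stop. Sprung towards 0: 5 to 7 N on the pad to start, 7 to 11 N to hold drawn. The 10 mm pin goes 7.5 mm deep and finds a hole by itself within 2 deg; let go between holes, it rides on the plate and drops in when pushed over one.
- pedal_pad (a point): Centre of the blue pedal pad's upper face, 174 mm from the axis, 50 mm above the slab when up. Pad 62 mm along the swing (60 between two 13 mm high side cheeks), 40 mm radially, 7 mm lip at its outer end, open above. Tips down outward about a pivot 36 mm inboard. Pressing shut fingertips 10 to 12 mm down on it draws the pin (stop at about 15); friction and cheeks then take it round.
- bushing: Bronze (copper coloured) bushing sleeve, a tube of 22 mm outer and 13 mm inner diameter, 26 mm high, standing in one of the cups; origin at the centre of its underside, z up.
- socket: Black deep socket, 24 mm diameter, 45 mm high, standing in a cup; origin at the centre of its underside.
- kingpin: Chrome kingpin bolt standing on its 23 mm hexagon head (8 mm thick), shank 10 mm, 40 mm high, in a cup; origin at the centre of its underside.
- heel_brake: Red rubber heel brake, a tapered stopper 34 mm wide, 30 mm high, standing in a cup; origin at the centre of its underside.
- ramekin: White ceramic ramekin, 72 mm diameter, 42 mm high, loose on the slab beside the carousel; origin at the centre of its underside.
Not all that is in view belongs to the job. Leave any purple look-alike of the kingpin alone. What is shaped like the socket but green is not meant.

How it is judged (in metres and radians):
On the way, in this order (a step that is already met when the one before it is completed fails the run):
1. the pedal is pressed and the pin drawn clear of its hole (value of joint pedal above 0.3 rad), for 0.1 s.
2. the tray is turned well away from its first hole ((value of joint tray above 0.3 rad or value of joint tray below -0.3 rad)), for 0.1 s.
At the end, for the whole second after the job is handed in: The index pin is fully home in a hole (pedal joint below 0.07 rad), the tray at rest, the bushing within 22 mm of the spot in front of the nozzle and at rest; bushing, socket, kingpin and heel brake all upright (within 0.2 rad) on the floor of their cups; the ramekin within 20 mm of where it stood (value of joint pedal below 0.07 rad and horizontal distance between bushing and nozzle_spot below 0.022 m and velocity of joint tray between -0.05 and 0.05 rad/s and linear speed of bushing below 0.02 m/s and distance of ramekin from where it was at the start of the episode below 0.02 m and angle between each of bushing, socket, kingpin, heel_brake's own z axis and vertical below 0.2 rad and height (world z) of bushing between 0.038 and 0.052 m and height (world z) of socket between 0.038 and 0.052 m and height (world z) of kingpin between 0.038 and 0.052 m and height (world z) of heel_brake between 0.038 and 0.052 m); the robot touches nothing.
It fails at once if a part in the cups is touched by the robot (contact force between any of the fingers, the arm and bushing above 0.5 N or contact force between any of the fingers, the arm and socket above 0.5 N or contact force between any of the fingers, the arm and kingpin above 0.5 N or contact force between any of the fingers, the arm and heel_brake above 0.5 N).
It fails at once if a part is tipped over or leaves its cup (angle between any of bushing, socket, kingpin, heel_brake's own z axis and vertical above 0.5 rad or height (world z) of any of bushing, socket, kingpin, heel_brake above 0.056 m or height (world z) of any of bushing, socket, kingpin, heel_brake below 0.035 m).
It fails at once if the ramekin is pushed more than 20 mm (distance of ramekin from where it was at the start of the episode above 0.02 m).
It also fails if it takes over 48 s, if anything falls off the work surface, if the arm or the gripper's body presses on something with over 40 N, if the wrist force passes 120 N, or if a joint passes its speed limit or range.

## Working session

There is one attempt and no reset: what is moved stays moved. The work goes in short steps, Python scripts to look and compute and a tool call to move; the robot and the scene stay as the last step left them, time stands still between calls to the robot, and variables do not carry over. Pictures are saved under pics/ and viewed, at most 10 in all, crops included, and the job is handed in when it is done.

Besides the shell and the picture viewer there is one more tool, called after "Call:" as name(argument=value, ...), one argument or row to a line, values as JSON. servo_tool: Moves the arm, as the interface text tells. Its arguments: {"type":"object","properties":{"moves":{"type":"array"},"force":{"type":"number"}},"required":["moves"]}

```bash
mkdir -p pics; cat > h.py <<'E'
import numpy as np, cv2
from workcell import *
def w(c,x):
    k=calibration(c); return np.array(k["R"]).T@(np.array(x)-np.array(k["t"]))
E
python3 - <<'E'
from h import *
for c in("scene","top"):
    p,d=camera(c); cv2.imwrite(f"pics/{c}0.png",p[:,:,::-1])
    for n in("centre","index_hole","nozzle_spot","cup","pedal_pad","bushing","socket","kingpin","heel_brake","ramekin"):
        print(c,n,[(round(r["score"],2),w(c,r["xyz"]).round(3).tolist()) for r in mark_of(n,c)[:3]])
print(get_obs(),grasp_offset)
E
```

```text
scene centre [(0.49, [0.681, -0.111, 0.045])]
scene index_hole [(0.64, [0.509, -0.081, 0.031])]
scene nozzle_spot [(0.69, [0.688, -0.062, 0.044])]
scene cup [(0.85, [0.696, -0.061, 0.042])]
scene pedal_pad [(0.85, [0.447, -0.086, 0.048]), (0.42, [0.625, -0.075, 0.047])]
scene bushing [(0.45, [0.638, -0.138, 0.043])]
scene socket [(0.59, [0.631, 0.136, 0.002]), (0.48, [0.625, 0.002, 0.044])]
scene kingpin [(0.71, [0.702, 0.157, 0.006]), (0.32, [0.677, -0.114, 0.045])]
scene heel_brake [(0.73, [0.679, -0.111, 0.043])]
scene ramekin [(0.74, [0.625, -0.072, 0.045]), (0.34, [0.449, -0.086, 0.051])]
top centre [(0.91, [0.624, -0.068, 0.044])]
top index_hole [(0.66, [0.513, -0.084, 0.029])]
top nozzle_spot [(0.71, [0.693, -0.064, 0.044])]
top cup [(0.98, [0.697, -0.065, 0.044])]
top pedal_pad [(0.58, [0.457, -0.089, 0.046])]
top bushing [(0.42, [0.644, -0.139, 0.043]), (0.29, [0.67, -0.022, 0.042])]
top socket [(0.66, [0.627, 0.002, 0.045]), (0.59, [0.634, 0.134, 0.004])]
top kingpin [(0.59, [0.673, -0.022, 0.046])]
top heel_brake [(0.68, [0.685, -0.108, 0.042]), (0.36, [0.576, -0.423, -0.001])]
top ramekin [(0.56, [0.577, -0.424, 0.002])]
{'time': 1.1, 'q': array([6.68640712e+01, 4.98069948e+00, 1.00780763e+01, 9.51006203e+01,
       2.82908981e-04, 9.00003503e+01]), 'qd': array([ 0.01872505, -0.04745119,  0.00292833, -0.00148794,  0.00734098,
        0.07518463]), 'joint_efforts': array([-3.65254702e-03, -5.20106828e+01,  4.64864731e+01,  1.54705824e-03,
       -1.63419882e-04,  8.96479690e-08]), 'ee_pos': array([0.21609724, 0.50575742, 0.23126564]), 'tcp_rot': array([-1.79996757e+02, -2.82889149e-04,  1.56863721e+02]), 'wrist_force': array([-0.5318999 , -0.51257748, -0.04265926]), 'torque': array([ 0.02341916, -0.03846053,  0.0153497 ]), 'grasp_force': 0.0, 'opening': 0.08571109234767547} 0.0187
```

View pics/scene0.png

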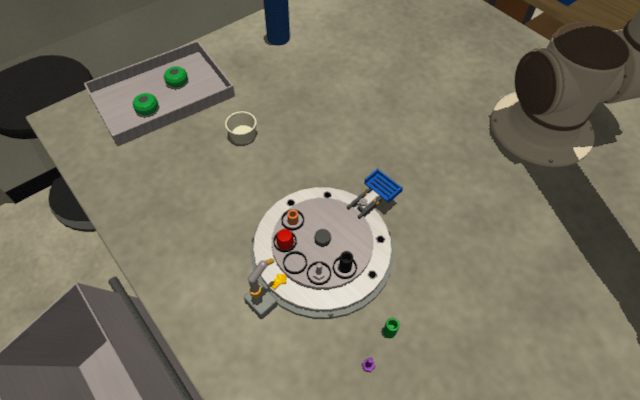

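View pics/top0.png

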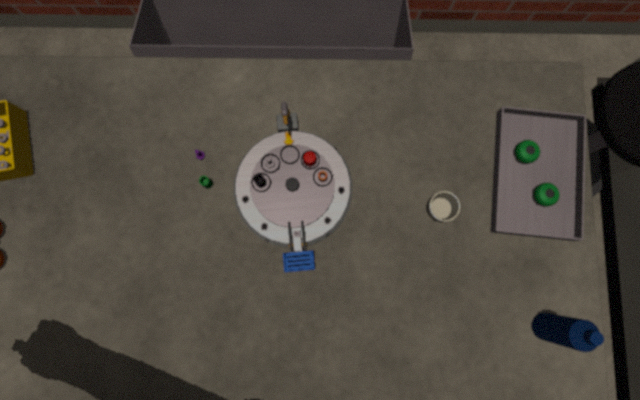

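The bushing, at scene pixel (293,216) and top pixel (322,176), sits about -80° from the nozzle direction, so the tray must turn +80°. The heading is about 5.7°, the centre (0.625, -0.070) and the pad (0.452, -0.0875). The distances agree with the sizes given. The ramekin at (0.577, -0.424) is clear of the sweep. The green and purple look-alikes stand on the slab at the left.

First I turn the tool to yaw ≈ 5.7° and shut the fingers.

Call:
servo_tool(
  moves=[
    [[0, 0, 8.4], [0, 0, 0], 0],
    [[0, 0, 8.4], [0, 0, 0], 0],
    [[0, 0, 8.4], [0, 0, 0], 0],
    [[0, 0, 8.4], [0, 0, 0], 0],
    [[0, 0, 8.4], [0, 0, 0], 0],
    [[0, 0, 8.4], [0, 0, 0], 0],
    [[0, 0, 8.4], [0, 0, 0], 0],
    [[0, 0, 8.4], [0, 0, 0], 0],
    [[0, 0, 8.4], [0, 0, 0], 0],
  ],
)

```text
time: 2.0
ee_pos: [0.2161, 0.5058, 0.2313]
tcp_rot: [-180.0, 0.0, 80.9]
wrist_force: [-0.8, -0.1, -0.4]
opening: -0.0004
grasp_force: 0.0
```

Call:
servo_tool(
  moves=[
    [[0, 0, 8.4], [0, 0, 0], 0],
    [[0, 0, 8.4], [0, 0, 0], 0],
    [[0, 0, 8.4], [0, 0, 0], 0],
    [[0, 0, 8.4], [0, 0, 0], 0],
    [[0, 0, 8.4], [0, 0, 0], 0],
    [[0, 0, 8.4], [0, 0, 0], 0],
    [[0, 0, 8.4], [0, 0, 0], 0],
    [[0, 0, 8.4], [0, 0, 0], 0],
    [[0, 0, 8.4], [0, 0, 0], 0],
    [[0, 0, 0], [0, 0, 0], 0],
  ],
)

```text
time: 3.0
ee_pos: [0.4198, 0.3101, 0.2313]
tcp_rot: [-168.9, 5.8, 30.5]
wrist_force: [0.0, 1.3, -0.5]
opening: -0.0001
grasp_force: 0.0
```

The last joint hit its range there, so I'm checking where the arm stands.

Call:
servo_tool(
  moves=[
    [[0, 0, 0], [0, 0, 0], 0],
    [[0, 0, 0], [0, 0, 0], 0],
  ],
)

```text
time: 3.2
ee_pos: [0.4171, 0.3142, 0.2318]
tcp_rot: [-168.9, 5.7, 31.0]
wrist_force: [0.5, 0.8, 0.1]
opening: 0.0002
grasp_force: 0.0
```

```bash
cat >> h.py <<'E'
from scipy.spatial.transform import Rotation as Ro
def go(tgt,yaw):
    o=get_obs(); R=Ro.from_euler("xyz",o["tcp_rot"],degrees=True); T=Ro.from_euler("xyz",[180,0,yaw],degrees=True)
    print("q",o["q"].round(1),"pos",o["ee_pos"].round(4),"rot",o["tcp_rot"].round(2),"f",o["wrist_force"].round(1),"t",o["time"])
    print("shift now",R.inv().apply(np.array(tgt)-o["ee_pos"]).round(4),"turn",np.degrees((R.inv()*T).as_rotvec()).round(2),"shift after turn",T.inv().apply(np.array(tgt)-o["ee_pos"]).round(4))
E
python3 -c "
from h import *
go([.4518,-.0875,.12],5.7)"
```

```text
q [ 31.    6.4  10.8 100.1  11.1 179.9] pos [0.4171 0.3142 0.2318] rot [-168.92    5.66   31.03] f [0.5 0.8 0.1] t 3.2
shift now [-0.1654  0.3801  0.0567] turn [-9.64  7.99 24.68] shift after turn [-0.0054  0.4031  0.1118]
```

Call:
servo_tool(
  moves=[
    [[-4.8, 4, 0], [0, 0.04, 0], 0],
    [[-4.8, 4, 0], [0, 0.04, 0], 0],
  ],
)

```text
time: 3.4
ee_pos: [0.4571, 0.2458, 0.2191]
tcp_rot: [-178.8, -2.4, 30.3]
wrist_force: [0.3, -0.3, 0.5]
opening: 0.0001
grasp_force: 0.0
```

```bash
python3 -c "
from h import *
go([.4518,-.0875,.12],5.7)"
```

```text
q [ 27.5  -1.9   1.7  91.2   1.4 177.2] pos [0.4571 0.2458 0.2191] rot [-178.76   -2.36   30.29] f [ 0.3 -0.3  0.5] t 3.4
shift now [-0.1767  0.2871  0.0857] turn [-1.73 -2.06 24.61] shift after turn [-0.0384  0.3311  0.0991]
```

Call:
servo_tool(
  moves=[
    [[-1.7, -2, 0], [-0.02, 0.036, 0], 0],
    [[0, 0, 0], [-0.02, 0.036, 0.005], 0],
    [[0, 0, 0], [-0.02, 0.036, 0.005], 0],
    [[0, 0, 0], [-0.02, 0.036, 0.005], 0],
    [[0, 0, 0], [-0.02, 0.036, 0.005], 0],
    [[0, 0, 0], [-0.02, 0.036, 0.005], 0],
    [[0, 0, 0], [-0.02, 0.036, 0.005], 0],
    [[0, 0, 0], [-0.02, 0.036, 0.005], 0],
    [[0, 0, 8.2], [0, 0, 0], 0],
    [[0, 0, 8.2], [0, 0, 0], 0],
    [[0, 0, 8.2], [0, 0, 0], 0],
    [[0, 0, 0], [0, 0, 0], 0],
  ],
)

```text
time: 4.6
ee_pos: [0.4635, -0.0831, 0.1837]
tcp_rot: [179.9, -0.4, 5.5]
wrist_force: [-0.0, 0.3, 0.0]
opening: 0.0001
grasp_force: 0.0
```

```bash
python3 -c "
from h import *
go([.4518,-.0875,.06],5.7)"
```

```text
q [-10.2  -7.   -7.   89.6  -0.  164.3] pos [ 0.4635 -0.0831  0.1837] rot [179.87  -0.38   5.52] f [-0.   0.3  0. ] t 4.6
shift now [-0.0128  0.0029  0.1236] turn [ 0.13 -0.38 -0.18] shift after turn [-0.012   0.0032  0.1237]
```

Call:
servo_tool(
  moves=[
    [[0, -0.4, 0], [-0.012, 0.003, 0.02], 0],
    [[0, 0, 0], [0, 0, 0.03], 0],
    [[0, 0, 0], [0, 0, 0.03], 0],
    [[0, 0, 0], [0, 0, 0.03], 0],
    [[0, 0, 0], [0, 0, 0.013], 0],
    [[0, 0, 0], [0, 0, 0], 0],
    [[0, 0, 0], [0, 0, 0], 0],
  ],
)

```text
time: 5.3
ee_pos: [0.4522, -0.0884, 0.0617]
tcp_rot: [179.9, -0.0, 5.6]
wrist_force: [-0.3, -0.5, 0.2]
opening: 0.0001
grasp_force: 0.0
```

```bash
python3 -c "
from h import *
go([.4518,-.0875,.039],5.7)
p,d=camera('scene'); cv2.imwrite('pics/s1.png',cv2.resize(p[130:280,260:460,::-1],(800,600),interpolation=cv2.INTER_CUBIC))"
```

```text
q [-1.100e+01 -7.200e+00 -2.070e+01  7.650e+01 -1.000e-01  1.634e+02] pos [ 0.4522 -0.0884  0.0617] rot [ 1.7985e+02 -2.0000e-02  5.6300e+00] f [-0.3 -0.5  0.2] t 5.3
shift now [-0.0003 -0.001   0.0227] turn [ 0.15 -0.02 -0.07] shift after turn [-0.0003 -0.0009  0.0227]
```

View pics/s1.png

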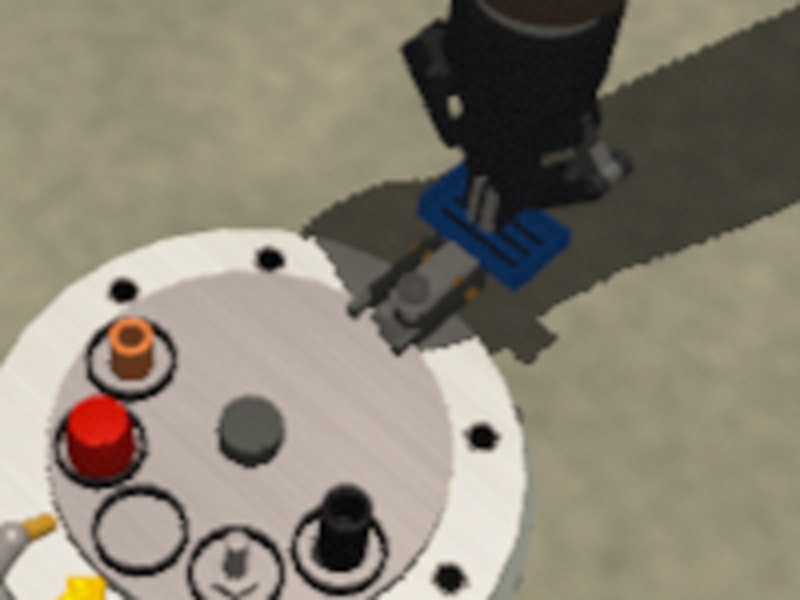

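The picture shows the shut fingertips at about (485,210) over the blue pad (corners near (440,190) and (545,265)), between the cheeks. Next I press down in small steps.

Call:
servo_tool(
  moves=[
    [[0, 0, 0], [0, 0, 0.004], 0],
    [[0, 0, 0], [0, 0, 0.004], 0],
    [[0, 0, 0], [0, 0, 0.004], 0],
    [[0, 0, 0], [0, 0, 0.004], 0],
    [[0, 0, 0], [0, 0, 0], 0],
    [[0, 0, 0], [0, 0, 0], 0],
  ],
)

```text
time: 5.95
ee_pos: [0.4518, -0.0888, 0.045]
tcp_rot: [179.9, 0.0, 5.5]
wrist_force: [-2.0, -0.0, 7.1]
opening: 0.0004
grasp_force: 3.7
```

Call:
servo_tool(
  moves=[
    [[0, 0, 0], [0, 0, 0.003], 0],
    [[0, 0, 0], [0, 0, 0.003], 0],
    [[0, 0, 0], [0, 0, 0.0015], 0],
    [[0, 0, 0], [0, 0, 0], 0],
    [[0, 0, 0], [0, 0, 0], 0],
  ],
)

```text
time: 6.45
ee_pos: [0.4527, -0.0888, 0.0382]
tcp_rot: [179.8, -0.1, 5.5]
wrist_force: [0.5, 0.3, 9.6]
opening: 0.0003
grasp_force: 4.3
```

Call:
servo_tool(
  moves=[
    [[0, 0, -1.25], [0.0001, 0.0038, 0.0003], 0],
    [[0, 0, -2.5], [0.00016, 0.00755, 0], 0],
    [[0, 0, -2.5], [0.00016, 0.00755, 0], 0],
    [[0, 0, -2.5], [0.00016, 0.00755, 0], 0],
    [[0, 0, -1.25], [0.0001, 0.0038, 0], 0],
    [[0, 0, 0], [0, 0, 0], 0],
  ],
)

```text
time: 7.05
ee_pos: [0.4586, -0.1192, 0.0381]
tcp_rot: [179.8, -0.1, 15.5]
wrist_force: [1.2, -0.5, 9.1]
opening: -0.0001
grasp_force: 4.2
```

```bash
cat >> h.py <<'E'
C=np.array([.6249,-.0702])
def pol():
    o=get_obs(); v=o["ee_pos"][:2]-C
    print("r",np.hypot(*v).round(4),"ang",(np.degrees(np.arctan2(v[1],v[0]))%360-185.7).round(2),"yaw",o["tcp_rot"].round(1),"z",o["ee_pos"][2].round(4),o["wrist_force"].round(1))
E
python3 -c "
from h import *
pol()
p,d=camera('scene'); cv2.imwrite('pics/s2.png',cv2.resize(p[130:280,240:440,::-1],(800,600),interpolation=cv2.INTER_CUBIC))"
```

```text
r 0.1734 ang 10.72 yaw [ 1.798e+02 -1.000e-01  1.550e+01] z 0.0381 [ 1.2 -0.5  9.1]
```

View pics/s2.png

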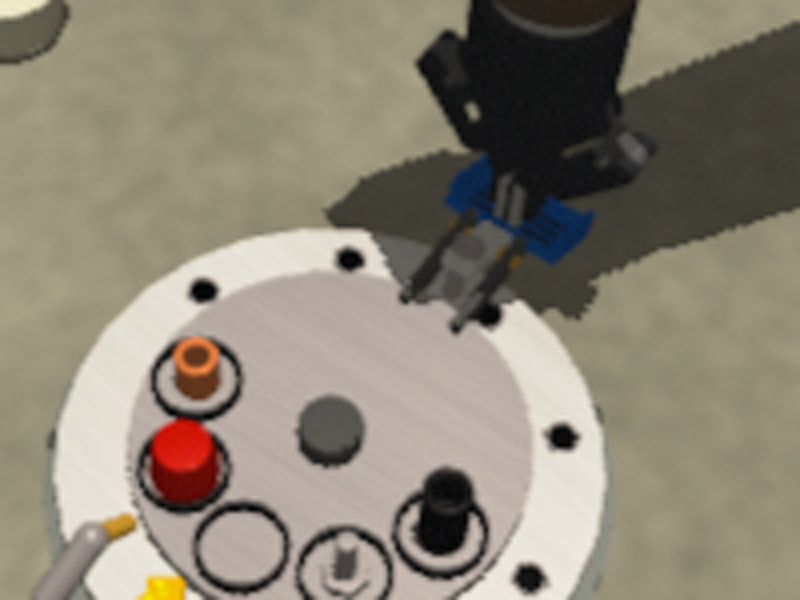

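The picture shows the middle hole uncovered at (488,315) and the arm rotated anticlockwise with the fingers still on the pad, so the tray is turning. I carry on the same way.

Call:
servo_tool(
  moves=[
    [[0, 0, -1.25], [0.0001, 0.0038, 0], 0],
    [[0, 0, -2.5], [0.00016, 0.00755, 0], 0],
    [[0, 0, -2.5], [0.00016, 0.00755, 0], 0],
    [[0, 0, -2.5], [0.00016, 0.00755, 0], 0],
    [[0, 0, -2.5], [0.00016, 0.00755, 0], 0],
    [[0, 0, -2.5], [0.00016, 0.00755, 0], 0],
    [[0, 0, -2.5], [0.00016, 0.00755, 0], 0],
    [[0, 0, -2.5], [0.00016, 0.00755, 0], 0],
    [[0, 0, -2.5], [0.00016, 0.00755, 0], 0],
    [[0, 0, -2.5], [0.00016, 0.00755, 0], 0],
    [[0, 0, -2.5], [0.00016, 0.00755, 0], 0],
    [[0, 0, -1.25], [0.0001, 0.0038, 0], 0],
  ],
)

```text
time: 8.3
ee_pos: [0.4991, -0.1907, 0.0383]
tcp_rot: [179.8, -0.0, 43.1]
wrist_force: [1.3, 2.6, 11.0]
opening: 0.0001
grasp_force: 3.9
```

```bash
python3 -c "
from h import *
pol()"
```

```text
r 0.1743 ang 38.06 yaw [179.8  -0.   43.1] z 0.0383 [ 1.3  2.6 11. ]
```

Call:
servo_tool(
  moves=[
    [[0, 0, -1.25], [0.0003, 0.0038, 0], 0],
    [[0, 0, -2.5], [0.0003, 0.00755, 0], 0],
    [[0, 0, -2.5], [0.0003, 0.00755, 0], 0],
    [[0, 0, -2.5], [0.0003, 0.00755, 0], 0],
    [[0, 0, -2.5], [0.0003, 0.00755, 0], 0],
    [[0, 0, -2.5], [0.0003, 0.00755, 0], 0],
    [[0, 0, -2.5], [0.0003, 0.00755, 0], 0],
    [[0, 0, -2.5], [0.0003, 0.00755, 0], 0],
    [[0, 0, -2.5], [0.0002, 0.00755, 0], 0],
    [[0, 0, -2.5], [0.0002, 0.00755, 0], 0],
    [[0, 0, -2.5], [0.0002, 0.00755, 0], 0],
    [[0, 0, -1.25], [0.0001, 0.0038, 0], 0],
  ],
)

```text
time: 9.5
ee_pos: [0.5686, -0.2345, 0.0383]
tcp_rot: [179.8, 0.1, 70.6]
wrist_force: [-0.8, 1.8, 8.8]
opening: 0.0001
grasp_force: 4.0
```

```bash
python3 -c "
from h import *
pol()
p,d=camera('scene'); cv2.imwrite('pics/s3.png',cv2.resize(p[130:280,240:440,::-1],(800,600),interpolation=cv2.INTER_CUBIC))
for n in('bushing','cup'): print(n,[(round(r['score'],2),w('scene',r['xyz']).round(3).tolist()) for r in mark_of(n,'scene')[:3]])"
```

```text
r 0.1737 ang 65.39 yaw [1.798e+02 1.000e-01 7.060e+01] z 0.0383 [-0.8  1.8  8.8]
bushing [(0.67, [0.69, -0.08, 0.043])]
cup [(0.6, [0.644, -0.001, 0.041])]
```

View pics/s3.png

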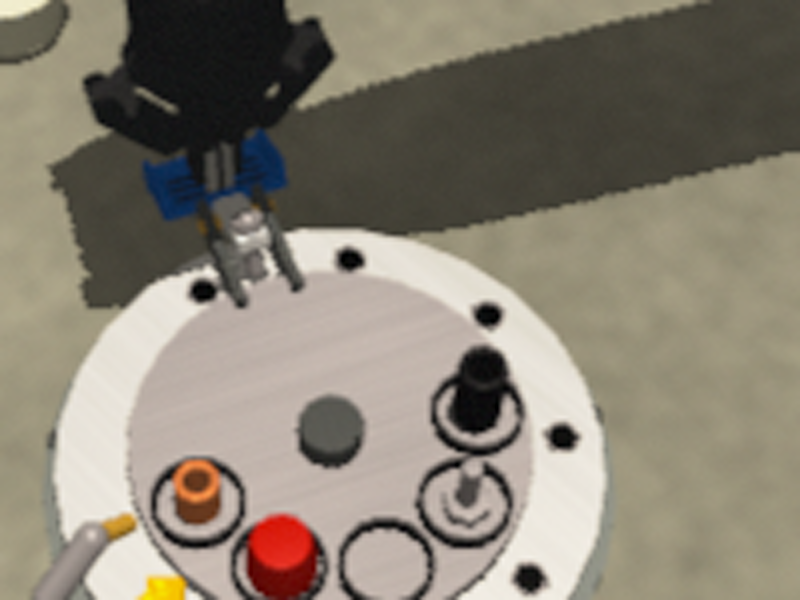

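The bushing is 14–15° short of the nozzle, and the last hole shows at (203,290).

Call:
servo_tool(
  moves=[
    [[0, 0, -1.25], [0.0001, 0.0038, 0], 0],
    [[0, 0, -2.5], [0.0002, 0.00755, 0], 0],
    [[0, 0, -2.5], [0.0002, 0.00755, 0], 0],
    [[0, 0, -2.5], [0.0002, 0.00755, 0], 0],
    [[0, 0, -2.5], [0.0002, 0.00755, 0], 0],
    [[0, 0, -2.5], [0.0002, 0.00755, 0], 0],
    [[0, 0, -1.1], [0.0001, 0.0033, 0], 0],
    [[0, 0, 0], [0, 0, 0], 0],
    [[0, 0, 0], [0, 0, 0], 0],
  ],
)

```text
time: 10.55
ee_pos: [0.6123, -0.2434, 0.0384]
tcp_rot: [179.9, 0.1, 85.4]
wrist_force: [0.3, 1.5, 9.9]
opening: 0.0
grasp_force: 3.9
```

```bash
python3 -c "
from h import *
pol()
from itertools import product
for c in('scene','top'):
    camera(c)
    for n in('bushing','socket','kingpin','heel_brake','cup'):
        for r in mark_of(n,c)[:2]:
            v=w(c,r['xyz']); u=v[:2]-C; print(c,n,round(r['score'],2),v.round(3),np.hypot(*u).round(3),(np.degrees(np.arctan2(u[1],u[0]))-5.7).round(1))"
```

```text
r 0.1736 ang 80.13 yaw [1.799e+02 1.000e-01 8.540e+01] z 0.0384 [0.3 1.5 9.9]
scene bushing 0.6 [ 0.693 -0.06   0.046] 0.068 2.8
scene bushing 0.15 [ 0.613 -0.244  0.036] 0.174 -99.5
scene socket 0.82 [ 0.553 -0.052  0.044] 0.074 160.3
scene socket 0.65 [ 0.633  0.133 -0.   ] 0.203 81.9
scene kingpin 0.5 [0.7   0.155 0.004] 0.237 65.8
scene kingpin 0.42 [ 0.584 -0.013  0.045] 0.071 119.9
scene heel_brake 0.66 [ 0.666 -0.02   0.046] 0.065 44.8
scene heel_brake 0.45 [ 0.628 -0.073  0.045] 0.004 -45.2
scene cup 0.67 [ 0.628 -0.     0.045] 0.07 82.0
scene cup 0.4 [ 0.625 -0.074  0.045] 0.004 -91.9
top bushing 0.52 [ 0.696 -0.063  0.045] 0.072 0.3
top socket 0.6 [ 0.554 -0.055  0.045] 0.073 161.9
top socket 0.5 [0.633 0.134 0.003] 0.205 81.9
top kingpin 0.41 [ 0.579 -0.013  0.043] 0.074 122.9
top kingpin 0.39 [0.705 0.154 0.   ] 0.238 64.7
top heel_brake 0.56 [ 0.671 -0.015  0.044] 0.072 44.1
top cup 0.72 [ 0.624 -0.069  0.046] 0.001 134.7
top cup 0.62 [ 0.629 -0.001  0.042] 0.07 80.9
```

Call:
servo_tool(
  moves=[
    [[0, 0, 0], [0, 0, -0.002], 0],
    [[0, 0, 0], [0, 0, -0.002], 0],
    [[0, 0, 0], [0, 0, -0.002], 0],
    [[0, 0, 0], [0, 0, 0], 0],
    [[0, 0, 0], [0, 0, 0], 0],
  ],
)

```text
time: 11.65
ee_pos: [0.6119, -0.2441, 0.0442]
tcp_rot: [179.9, 0.2, 85.3]
wrist_force: [0.4, -1.5, 7.6]
opening: -0.0
grasp_force: 3.5
```

The pedal still pushes with 7.6 N at 44 mm, so the pin is going into the hole. I lift clear.

Call:
servo_tool(
  moves=[
    [[0, 0, 0], [0, 0, -0.002], 0],
    [[0, 0, 0], [0, 0, -0.002], 0],
    [[0, 0, 0], [0, 0, -0.003], 0],
    [[0, 0, 0], [0, 0, -0.01], 0],
    [[0, 0, 0], [0, 0, -0.03], 0],
    [[0, 0, 0], [-0.02, 0, -0.04], 0],
    [[0, 0, 0], [-0.03, 0, -0.04], 0],
    [[0, 0, 0], [-0.03, 0, -0.03], 0],
    [[0, 0, 0], [0, 0, 0], 0],
    [[0, 0, 0], [0, 0, 0], 0],
  ],
)

```text
time: 12.65
ee_pos: [0.6047, -0.3234, 0.2005]
tcp_rot: [180.0, 0.1, 85.3]
wrist_force: [0.7, 0.1, -0.1]
opening: -0.0003
grasp_force: 0.0
```

```bash
python3 -c "
from h import *
pol()
p,d=camera('scene'); cv2.imwrite('pics/s4.png',cv2.resize(p[130:280,240:440,::-1],(800,600),interpolation=cv2.INTER_CUBIC))
for c in('scene','top'):
    camera(c)
    for n in('bushing','socket','kingpin','heel_brake','cup','pedal_pad','ramekin'):
        for r in mark_of(n,c)[:2]:
            v=w(c,r['xyz']); u=v[:2]-C; print(c,n,round(r['score'],2),v.round(3),np.hypot(*u).round(3),(np.degrees(np.arctan2(u[1],u[0]))-5.7).round(1))"
```

```text
r 0.254 ang 79.74 yaw [1.80e+02 1.00e-01 8.53e+01] z 0.2005 [ 0.7  0.1 -0.1]
scene bushing 0.69 [ 0.689 -0.063  0.042] 0.064 0.5
scene bushing 0.61 [ 0.669 -0.02   0.044] 0.067 42.9
scene socket 0.76 [0.633 0.134 0.   ] 0.204 82.0
scene socket 0.49 [ 0.55  -0.055  0.044] 0.077 162.6
scene kingpin 0.66 [ 0.585 -0.014  0.044] 0.069 119.8
scene kingpin 0.45 [0.703 0.154 0.007] 0.237 65.2
scene heel_brake 0.57 [ 0.668 -0.019  0.046] 0.067 43.8
scene cup 0.8 [0.628 0.003 0.043] 0.074 81.7
scene pedal_pad 0.96 [ 0.611 -0.24   0.051] 0.17 -100.4
scene ramekin 0.65 [ 0.581 -0.422 -0.001] 0.355 -102.9
top bushing 0.42 [ 0.695 -0.064  0.043] 0.07 -1.0
top socket 0.69 [0.628 0.002 0.046] 0.073 81.5
top socket 0.63 [ 0.554 -0.058  0.044] 0.072 164.9
top kingpin 0.46 [ 0.707  0.158 -0.002] 0.243 64.6
top kingpin 0.39 [ 0.578 -0.017  0.041] 0.071 125.6
top heel_brake 0.44 [ 0.668 -0.014  0.04 ] 0.071 46.3
top cup 0.92 [0.628 0.    0.045] 0.07 81.8
top pedal_pad 0.63 [ 0.617 -0.246  0.048] 0.176 -98.2
```

View pics/s4.png

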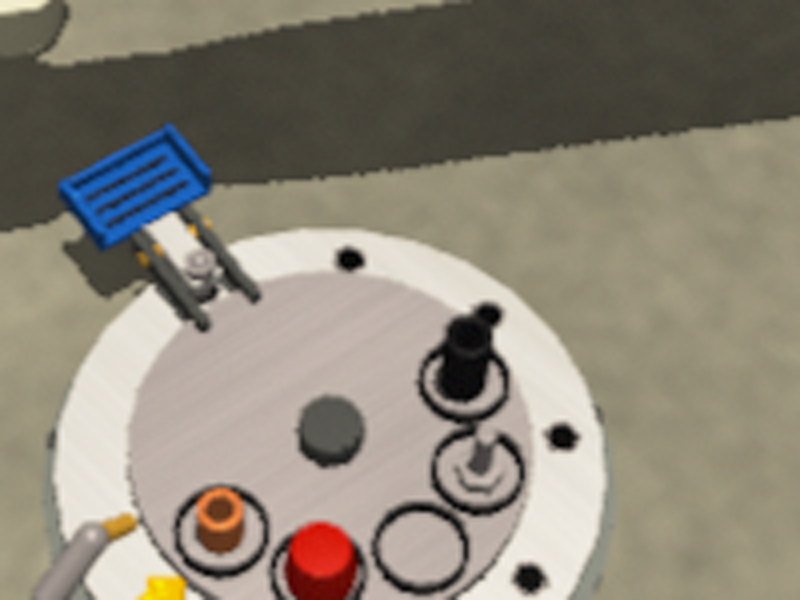

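The bushing at (220,520) stands in front of the nozzle, all the parts are upright and the pedal looks up. I confirm the pad's tilt from depth before handing in.

```bash
python3 -c "
from h import *
p,d=camera('scene'); k=calibration('scene'); K=np.array(k['camera_matrix'])
m=cut_out('pedal_pad','scene')[0]['mask']&(d>0)&(p[:,:,2]>p[:,:,0]*1.0+40)
v,u=np.nonzero(m); z=d[m]; X=np.stack([(u-K[0,2])/K[0,0]*z,(v-K[1,2])/K[1,1]*z,z])
W=(np.array(k['R']).T@(X-np.array(k['t'])[:,None])).T
r=np.hypot(*(W[:,:2]-C).T); s=(r>.158)&(r<.188)
print(s.sum(),np.median(W[s,2]),np.polyfit(r[s],W[s,2],1))"
```

```text
400 0.05098116781649814 [0.02137761 0.04888782]
```

Pad slope is about 0 and its height is 51 mm, so the pin is fully home.

```bash
python3 -c "
from workcell import *
print(job_done())"
```

```text
the job is handed in; nothing more can be done
None
```

I turned the carousel +80° so the bushing stands in front of the nozzle, with the pin home in its hole, the pedal released and up, and all parts upright; the ramekin was not touched. I handed the job in, but no verdict came back.

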